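# Load a hardwood block under the spring flap of the jig

## Robot

A 6-joint arm with a two-finger parallel gripper is mounted at the origin on a cart in front of the work surface, level with it; the furniture and walls round the work are solid. World frame = base frame: x ahead of the robot, y to its left, z up, the work surface at z = 0. Lengths are in m, angles in rad, forces in N, time in s.
With the tool pointing down it reaches from about 0.375 to 0.9 m from the base axis. Payload 3.1 kg.
Tool frame: the origin (TCP) lies at the very end of the fingers, on their centre line; the grasp point (between the pads) lies 19 mm behind it (hold_point_z is the distance from the TCP to the grasp point, in m); x points along the fingers, y is the direction in which the jaws open and shut, and the axes are right-handed (so a half turn about x gives the same grasp; the last joint's range is limited). The gripper opens to 87 mm and grips with 3 to 60 N. Pads are 19 mm wide; open, the fingers measure 117 mm over their backs; the gripper's body (75 mm by 190 mm) begins 51 mm behind the grasp point.
Start: joints at [1.091, 0.527, 1.433, -0, 1.181, -0.178], TCP at [0.186, 0.597, 0.223] pointing down, gripper open.
Joint ranges: [-3.08, 3.08], [-0.75, 2.2], [0.22, 2.44], [-1.43, 4.57], [0, 2.65], [-2.85, 2.85]. Speed limits (rad/s): [2.79, 2.79, 3.14, 3.14, 3.14, 3.14].

## Interface

Orientations are given as a unit quaternion [x, y, z, w].
In Python, from rig import * gives the robot as it stands.
- The arm moves only by the tool send_rows, never from a script. Its argument "steps" is a list that holds one entry, the list of rows, each a list of 6 numbers: the shift along the tool's x, y, z in cm, then the turn, a rotation vector about the tool's x, y, z in units of 6 degrees (1.0 is 6 degrees). In form: [[[x, y, z, wx, wy, wz], ...]]. A call has 1 to 8 rows; each row shifts and turns the pose as measured when the row begins, along the tool's axes as they then stand; what a row does not reach is not made up. A row lasts 1/12 s, in which the tool goes at most 41.7 mm and 7.16 degrees, less where a joint would pass 70% of its speed; a pose out of reach is approached as far as the arm can. A call is refused whole if a number of a shift passes 4.17 or a number of a turn 1, either way. A call with a gripper value outside its range is refused whole. "gripper" is the closure, from 0 (fully open) to 1 (shut), set as the call begins (left out, the last holds). The fingers move at their own pace and stop on an object; "force" is the grip in N (left out, the last holds). Time passes only in rows, so rows that do not move let the fingers close. It gives the time, the measured TCP pose, the force and the opening at its end, in the units of the state.
- get_obs(): the state, without advancing time (a new reading comes with each control period).
- camera(name): name is "scene" or "top" or "wrist"; returns (picture, depth): 420x560x3 uint8, red, green, blue; 420x560 float32, m along the optical axis (not along the pixel's ray), 0 where there is no reading.
- camera_params(name): a dict with "intrinsics" (3x3 intrinsics, pixels), "position" and "attitude" of the camera in the world; the wrist camera has in their place "T_tool_cam" (4x4, takes a point from camera to tool coordinates, whose origin is the TCP and whose axes are the tool frame's). Camera axes: x right, y down, z forward; pixel columns grow to the right and rows downward; lengths in m; the calibration is good to about 2 mm. A picture is of the moment at which its call begins: read the wrist's pose just before it. camera_params takes no time and is no camera call.
- hand_in(): hands the job in, once; it reports no verdict.
The state is a dict: "time": time; "q": joint angles; "joint_velocities": joint speeds; "joint_torque": joint torques, N m; "position": TCP position; "tool_rot": TCP orientation; "ft_force": force on the tool from outside, world axes, zero at the start; "moment": the same for the moment, N m; "grip_width": finger opening in m.
Only numpy, scipy, OpenCV 4.12 (cv2) and the standard library are available. Lean on these libraries where they do the work, as an engineer would, in place of code of your own. Each camera call takes 0.05 s, during which the arm holds its last target.

## Task

Load the jig: press the flap's long side plate down with one fingertip and keep it down, and with the other fingertip push the wooden block along the channel, under the raised flap, until it is fully home against the end stop. Then let the plate up again, so that the flap comes down on top of the block and holds it, and move clear. Only push the block, never pick it up, and leave the spare block, the grip blank and the tape measure where they are.

Things in the scene. Friction and masses are not known exactly. Their poses are not given: they have to be found in the camera images.
- jig: Plywood loading jig fixed to the bench. Origin on the bench surface, on the channel's centre line, below the flap's front edge. x = feed direction (away from the robot), y = left, z up. Base x -190 to +60 mm, y -42 to +100 mm, 12 mm thick; its top is the channel floor. Two wooden guide rails, 50 mm apart inside, top z = 30 mm, x -60 to +57 mm, mouths flared from x = -83 mm. Open apron before that.
- flap (a joint): Steel flap, one rigid see-saw on a hinge rod along the jig's x at y = +38, z = 24 mm: press plate left of the rod, cover with lip over the channel. 0 = shut; grows as the plate goes down; stop at 0.55 rad. A spring shuts it: about 4 N on mid-plate starts it, about 7 N holds it at 0.4. The block passes under the lip from 0.25 rad on; on top of a loaded block the flap rests at about 0.22 rad.
- press_plate (a point): Top face of the press plate, 38 mm out from the hinge rod, halfway along (jig x = -92 mm). Plate: x = -176 to -8 mm, 60 mm wide (rod outwards to the left), smooth; a fingertip can slide along it. Shut, it slopes up to the left by 0.4 rad, this point at jig y = +72, z = 41 mm. At 0.4 rad it is level, top at z = 26 mm, this point at y = +76 mm.
- flap_lip (a point): Middle of the lower edge of the lip below the flap's front edge (jig x +2 to +6, y -24 to +2 mm). Shut, it is at z = 34 mm, 8 mm lower than the block's top, and bars the way. The cover behind it spans x = +2 to +46 mm, z = 46 to 51 mm when shut, out to y = -24 mm; fully open its right end rises to z = 84 mm.
- block_centre (a point): Centre (half-way up) of the hardwood block to be loaded, 82 x 46 x 30 mm; its own y axis runs along its 82 mm length. It lies on the jig's apron, length along the jig's x, front end just between the guide rails.
- home (a point): Fixed point of the jig: the block's centre when the block is against the wooden end stop (jig x = -4, y = 0, z = 27 mm; the stop's face is at x = +37 mm, its top at z = 38 mm). Then 47 mm of the block still stand out in front of the lip.
- spare_block_centre (a point): Centre of a spare wooden block, 82 x 46 x 30 mm, lying on the bench itself. Bystander.
- tape_measure_centre (a point): Centre of a tape measure, 103 x 64 x 36 mm, on the bench. Bystander.
- blank_3_centre (a point): Centre of a long narrow wooden grip blank, 185 x 29 x 22 mm, on the bench. Bystander.
Things that resemble listed ones, but are neither listed nor needed, are in the scene too. What is shaped like the part that bears block_centre but pink or turquoise is not meant.

How it is judged:
By the outcome, as a careful person would: the job done as asked, in the order asked, and still so for the second after the job is handed in, with the robot touching nothing.
It also fails if it takes over 40 s, if anything falls off the work surface, if the arm or the gripper's body presses on something with over 40 N, if the wrist force passes 120 N, or if a joint passes its speed limit or range.

## Working session

There is one attempt and no reset: what is moved stays moved. The work goes in short steps, Python scripts to look and compute and a tool call to move; the robot and the scene stay as the last step left them, time stands still between calls to the robot, and variables do not carry over. Pictures are saved under pics/ and viewed, and the job is handed in when it is done.

Besides the shell and the picture viewer there is one more tool, called after ">>>" as name(argument=value, ...) on one line, values as JSON. send_rows: Moves the arm, as the interface text tells. Its arguments: {"type":"object","properties":{"steps":{"type":"array"},"gripper":{"type":"number"},"force":{"type":"number"}},"required":["steps"]}

```bash
mkdir -p pics; ls; python3 - <<'E'
from rig import *
import cv2,numpy as np
o=get_obs();print(o)
for n in ("scene","top","wrist"):
    p,d=camera(n);cv2.imwrite(f"pics/{n}0.png",p[:,:,::-1]);np.savez(f"/tmp/{n}0.npz",p=p,d=d)
    print(n,camera_params(n))
E
```

```text
pics
{'time': 0.0, 'q': array([ 1.09047626e+00,  5.28474483e-01,  1.43385615e+00, -2.20132333e-05,
        1.18136914e+00, -1.78490380e-01]), 'joint_velocities': array([-0.00153274, -0.0008234 , -0.0006224 , -0.00073092, -0.00096608,
        0.00056965]), 'joint_torque': array([ 4.67739119e-04, -4.40041888e+01, -1.76588684e+01,  6.31766533e-02,
        5.81886142e-02, -1.81299079e-04]), 'position': array([0.18543498, 0.59612264, 0.22158118]), 'tool_rot': array([ 0.10559806,  0.699304  , -0.10701257,  0.69883565]), 'ft_force': array([ 0.08591532, -0.31331337, -0.02349535]), 'moment': array([-0.03772467, -0.01032604,  0.02257583]), 'grip_width': 0.08702852877587289}
scene {'intrinsics': array([[407.80858677,   0.        , 284.35742939],
       [  0.        , 407.80858677, 207.47463892],
       [  0.        ,   0.        ,   1.        ]]), 'position': array([-0.06087056, -0.67665485,  0.78846996]), 'attitude': array([ 0.83128294, -0.34420682,  0.16466259, -0.40419867])}
top {'intrinsics': array([[497.35829853,   0.        , 285.82975925],
       [  0.        , 497.35829853, 211.65238329],
       [  0.        ,   0.        ,   1.        ]]), 'position': array([ 0.2445351 , -0.03473635,  1.60210725]), 'attitude': array([ 0.71498924, -0.69181065,  0.07117113, -0.07157575])}
wrist {'intrinsics': array([[293.41192976,   0.        , 280.74854144],
       [  0.        , 293.41192976, 207.14362238],
       [  0.        ,   0.        ,   1.        ]]), 'T_tool_cam': array([[ 6.79923847e-04, -2.76012421e-01,  9.61153828e-01,
        -1.62782470e-01],
       [ 9.99999760e-01,  6.12055989e-05, -6.89827330e-04,
         6.20559620e-05],
       [ 1.31572916e-04,  9.61154067e-01,  2.76012396e-01,
        -7.48349184e-02],
       [ 0.00000000e+00,  0.00000000e+00,  0.00000000e+00,
         1.00000000e+00]])}
```

View pics/scene0.png

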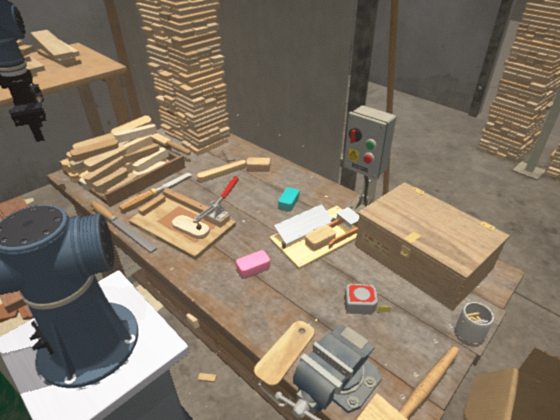

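View pics/top0.png

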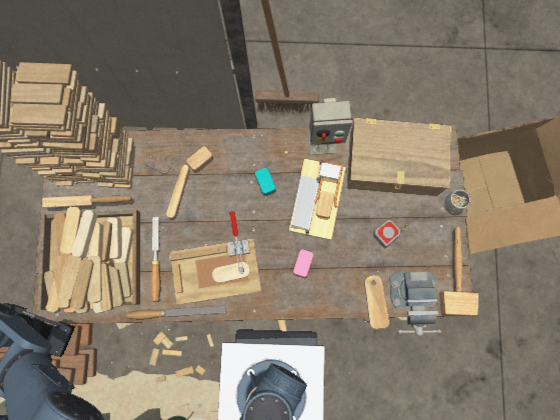

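View pics/wrist0.png

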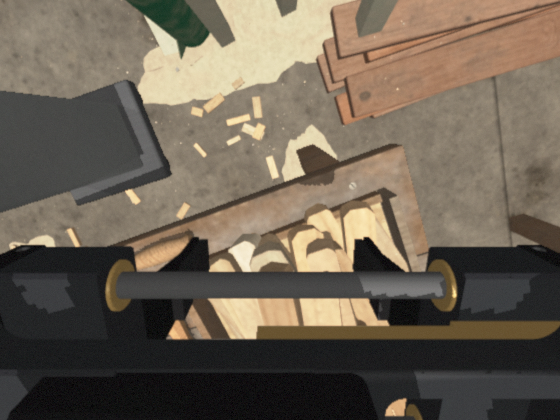

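```bash
cat > h.py <<'E'
import numpy as np,cv2
from scipy.spatial.transform import Rotation as R
from rig import *
def proj_inv(n,uv,z,cp=None):
    cp=cp or camera_params(n);K=cp["intrinsics"]
    Rm=R.from_quat(cp["attitude"]).as_matrix();t=np.array(cp["position"])
    uv=np.atleast_2d(uv).astype(float)
    r=np.c_[(uv-K[:2,2])/[K[0,0],K[1,1]],np.ones(len(uv))]@Rm.T
    return t+r*((z-t[2])/r[:,2])[:,None]
def cloud(n,d,cp=None):
    cp=cp or camera_params(n);K=cp["intrinsics"]
    Rm=R.from_quat(cp["attitude"]).as_matrix();t=np.array(cp["position"])
    v,u=np.mgrid[:d.shape[0],:d.shape[1]]
    return np.stack([(u-K[0,2])/K[0,0]*d,(v-K[1,2])/K[1,1]*d,d],-1)@Rm.T+t
E
python3 - <<'E'
from h import *
for n,(a,b,c,d) in {"top":(275,150,365,245),"scene":(260,190,370,270)}.items():
    p=np.load(f"/tmp/{n}0.npz")["p"][b:d,a:c,::-1]
    s=7 if n=="scene" else 6
    cv2.imwrite(f"pics/{n}_crop.png",cv2.resize(p,None,fx=s,fy=s,interpolation=cv2.INTER_CUBIC))
P=cloud("top",np.load("/tmp/top0.npz")["d"])
for v in range(160,240,5): print(v,[int(1000*P[v,u,2]) for u in range(285,350,4)])
for n in ("top",): print(proj_inv(n,[[304,160],[347,166],[333,238],[290,232]],0.012))
E
```

```text
160 [4, 2, 0, 0, 3, 11, 15, 17, -1, 26, 4, -6, -3, -3, 5, 5, 42]
165 [1, 0, 8, 2, -6, 6, 9, 9, 9, 54, 57, 52, 55, 39, 38, 2, 44]
170 [9, 5, -4, 2, 15, 12, 12, 15, 11, 51, 48, 55, 54, 49, 40, -2, 60]
175 [7, 0, 1, 0, 55, 18, 11, 15, 17, 53, 49, 44, 50, 51, 10, 5, 70]
180 [0, 3, 4, 1, 51, 37, 36, 38, 34, 31, 12, 11, 12, 8, 12, 1, 77]
185 [4, 0, -4, 2, 50, 40, 35, 32, 28, 10, 20, 14, 15, 23, 16, 0, 46]
190 [-2, 3, 0, 14, 51, 47, 41, 29, 14, 10, 13, 6, 8, 33, -2, -9, 2]
195 [2, 0, 2, 53, 40, 35, 32, 27, 28, 45, 37, 47, 52, 18, -2, 2, -4]
200 [-1, 7, -2, 42, 37, 41, 27, 28, 8, 43, 44, 35, 12, 7, -3, 0, -3]
205 [-5, 3, 5, 49, 47, 37, 25, 27, 27, 46, 42, 42, 10, 10, -2, 6, -2]
210 [-2, 1, 50, 41, 42, 38, 26, 15, 47, 46, 40, 43, 12, -1, 1, 0, -1]
215 [3, 4, 44, 37, 42, 38, 20, 14, 33, 43, 41, 45, 14, -1, 0, 1, 2]
220 [0, 1, 49, 46, 39, 41, 27, 12, 11, 14, 11, 18, 11, -4, 6, 2, -5]
225 [-3, 9, 11, 42, 34, 31, 31, 9, 13, 6, 19, 17, 9, 6, 11, -1, 2]
230 [1, 14, 11, 9, 11, 34, 10, 11, 9, 16, 15, 15, 4, 6, 0, 2, -1]
235 [-1, -1, 4, -4, 5, 0, -4, 16, 21, 12, 10, 11, 1, 4, 2, -1, 0]
[[ 0.74824158 -0.08326153  0.012     ]
 [ 0.73222269 -0.22680074  0.012     ]
 [ 0.48873289 -0.18352677  0.012     ]
 [ 0.50374028 -0.04412752  0.012     ]]
```

View pics/top_crop.png

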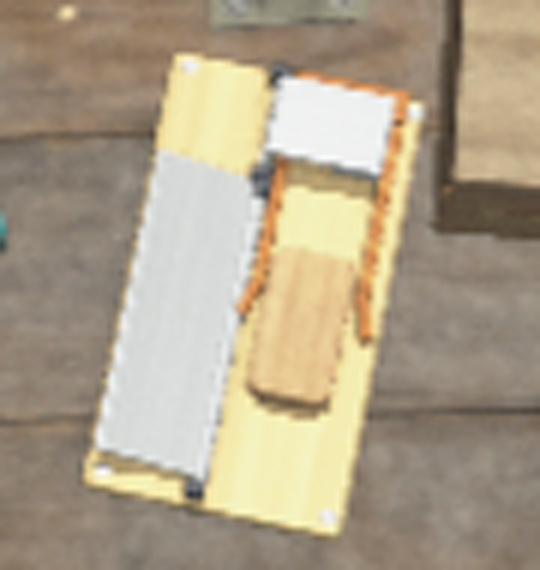

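View pics/scene_crop.png

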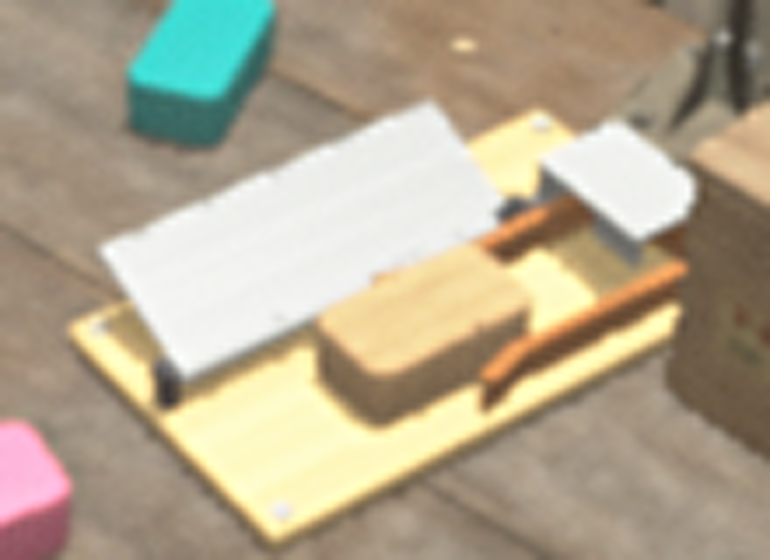

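```bash
python3 - <<'E'
from h import *
J=np.array([[60,100],[60,-42],[-190,-42],[-190,100]])/1000
c=lambda a,n0:(np.array(a)+.5)/6-.5+n0
W=proj_inv("top",c([[175,55],[425,103],[342,535],[85,485]],[275,150]),0.012)[:,:2]
Jc=J-J.mean(0);Wc=W-W.mean(0)
U,S,Vt=np.linalg.svd(Jc.T@Wc);Rm=(U@Vt).T
t=W.mean(0)-Rm@J.mean(0);print("yaw",np.degrees(np.arctan2(Rm[1,0],Rm[0,0])),"t",t,"res mm",1000*((J@Rm.T+t)-W))
B=proj_inv("top",c([[278,250],[357,250],[327,408],[248,385]],[275,150]),0.042)[:,:2]
print("block corners jig mm",1000*(B-t)@Rm)
P=cloud("top",np.load("/tmp/top0.npz")["d"])
print("chest heights",[np.median(P[v-3:v+3,u-4:u+4,2]).round(3) for u,v in [(360,140),(365,165),(390,175),(430,150)]])
ch=proj_inv("top",[[349,190],[349,122],[352,180],[452,188]],0.1)[:,:2];print(ch,1000*(ch-t)@Rm)
o=get_obs();print(R.from_quat(o["tool_rot"]).as_matrix().round(3))
E
```

```text
yaw -9.758999950110713 t [ 0.67837967 -0.17029358] res mm [[ 1.89927349  0.40663911]
 [ 0.94222657 -0.30018346]
 [-2.12634875 -0.49217547]
 [-0.7151513   0.38571983]]
block corners jig mm [[ -47.6268332    22.92638154]
 [ -39.0225821   -18.73227626]
 [-127.43091141  -18.89177355]
 [-123.67051333   24.68411437]]
chest heights [np.float64(0.125), np.float64(0.124), np.float64(0.124), np.float64(0.124)]
[[ 0.62771848 -0.22301327]
 [ 0.85208847 -0.22140658]
 [ 0.66022787 -0.23215567]
 [ 0.64484916 -0.54388242]] [[ -40.99188278  -60.54409909]
 [ 179.85901252  -20.92897168]
 [  -7.40324478  -64.04372067]
 [  30.27960922 -373.86636389]]
[[-0.001  0.297  0.955]
 [-0.002  0.955 -0.297]
 [-1.    -0.002 -0.   ]]
```

>>> send_rows(steps=[[[0,-2.85,2.6,0,0,0],[0,-2.85,2.6,0,0,0],[0,-2.85,2.6,0,0,0],[0,-2.85,2.6,0,0,0],[0,-2.85,2.6,0,0,0],[0,-2.85,2.6,0,0,0],[0,-2.85,2.6,0,0,0],[0,-2.85,2.6,0,0,0]]], gripper=0.25)

```text
time: 0.82
position: [0.3177, 0.3137, 0.2185]
tool_rot: [0.102, 0.7, -0.1, 0.699]
ft_force: [1.1, -0.7, -0.1]
grip_width: 0.0657
```

>>> send_rows(steps=[[[0,-2.85,2.6,0,0,0],[0,-2.85,2.6,0,0,0],[0,-2.85,2.6,0,0,0],[0,-2.85,2.6,0,0,0],[0,-2.85,2.6,0,0,0],[0,-2.85,2.6,0,0,0],[0,-2.85,2.6,0,0,0],[0,-2.85,2.6,0,0,0]]])

```text
time: 1.48
position: [0.4552, 0.0214, 0.2177]
tool_rot: [0.102, 0.7, -0.1, 0.7]
ft_force: [0.3, 0.5, 0.2]
grip_width: 0.0651
```

>>> send_rows(steps=[[[0,-2.5,2.4,0,0,0],[0,-2.5,2.4,0,0,0],[0,-2.5,2.4,0,0,0],[0,-2.2,2.0,0,0,0],[0,0,0,0,0,0],[0,0,0,0,0,0]]])

```text
time: 1.98
position: [0.5216, -0.1138, 0.2165]
tool_rot: [0.105, 0.698, -0.104, 0.701]
ft_force: [-0.8, 0.9, 0.1]
grip_width: 0.0656
```

```bash
cat >> h.py <<'E'
def wrist():
    o=get_obs();p,d=camera("wrist");cp=camera_params("wrist")
    T=np.eye(4);T[:3,:3]=R.from_quat(o["tool_rot"]).as_matrix();T[:3,3]=o["position"]
    M=T@cp["T_tool_cam"]
    return o,p,d,dict(intrinsics=cp["intrinsics"],position=M[:3,3],attitude=R.from_matrix(M[:3,:3]).as_quat())
E
python3 - <<'E'
from h import *
import pickle
o,p,d,cp=wrist();pickle.dump((o,p,d,cp),open("/tmp/w1.pkl","wb"))
cv2.imwrite("pics/w1.png",cv2.resize(p[:,:,::-1],(800,600),interpolation=cv2.INTER_CUBIC));print(o["position"],o["tool_rot"],o["ft_force"],o["grip_width"])
E
```

```text
[ 0.52159285 -0.11380916  0.21649978] [ 0.10535154  0.69800538 -0.1043896   0.70056574] [-0.84833651  0.92589051  0.10351317] 0.06561163646866898
```

View pics/w1.png

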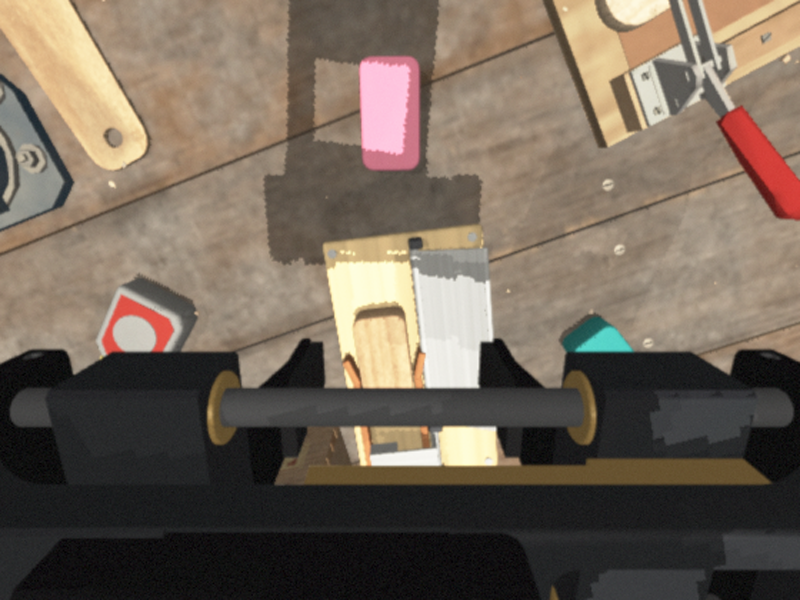

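```bash
python3 - <<'E'
from h import *
import pickle
o,p,d,cp=pickle.load(open("/tmp/w1.pkl","rb"))
cv2.imwrite("pics/w1c.png",cv2.resize(p[150:330,215:365,::-1],None,fx=5,fy=5,interpolation=cv2.INTER_CUBIC)[:600])
E
```

```text
(no output)
```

View pics/w1c.png

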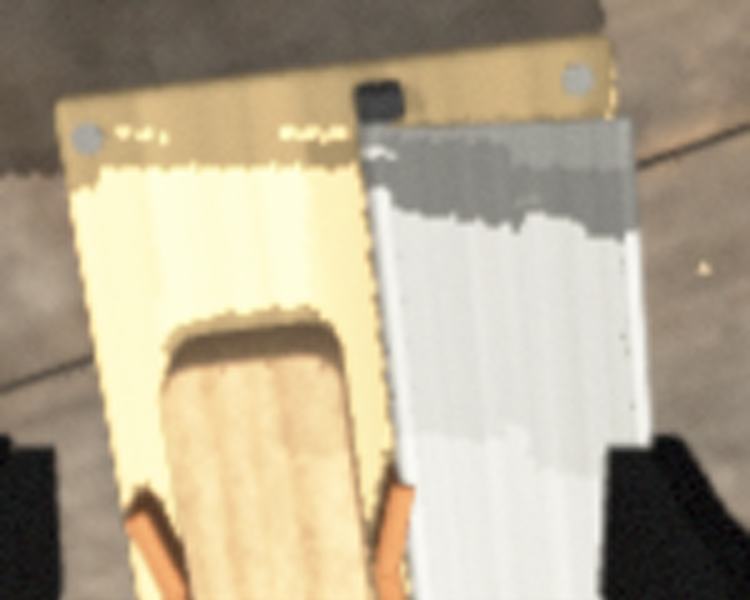

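```bash
python3 - <<'E'
from h import *
import pickle
o,p,d,cp=pickle.load(open("/tmp/w1.pkl","rb"))
c=lambda a:(np.array(a)+.5)/5-.5+[215,150]
def pr(a,z): return proj_inv("w",c(a),z,cp)[:,:2]
a=pr([[57,103],[610,38]],.012)
v=a[1]-a[0];print("width",np.linalg.norm(v)*1000,"yaw",np.degrees(np.arctan2(-v[0],v[1])))
e=pr([[57,103],[133,595]],.012);w=e[1]-e[0];print("side yaw",np.degrees(np.arctan2(w[1],w[0])))
yaw=np.radians(-9.8)
Rm=np.array([[np.cos(yaw),-np.sin(yaw)],[np.sin(yaw),np.cos(yaw)]])
t=(a-(np.array([[-.19,-.042],[-.19,.1]])@Rm.T)).mean(0);print("t",t,cp["position"])
J=lambda q:1000*(q-t)@Rm
print("block rear top L,R sides, edge",J(pr([[165,400],[347,390],[250,360]],.042)),J(pr([[250,322]],.012)))
print("block sides low",J(pr([[190,595],[368,595]],.042)))
print("rail rear tips",J(pr([[140,497],[402,487]],.030)))
print("plate rear corners",J(pr([[632,122]],.049)),J(pr([[372,125]],.024)))
T=proj_inv("top",[[350,190],[350,122],[352,180]],0.124)[:,:2];print("chest",J(T))
o_=o;print("tcp jig",J(o["position"][:2][None]))
E
```

```text
width 139.07396907820458 yaw -10.380805856150957
side yaw -11.262529563184126
t [ 0.68002635 -0.16691749] [ 0.44945534 -0.09193306  0.37902343]
block rear top L,R sides, edge [[-119.45334482  -21.18853677]
 [-116.38335021   23.30046853]
 [-127.05172052    0.90300388]] [[-127.42680614   -0.60810974]]
block sides low [[-66.37353968 -23.2191493 ]
 [-60.61030995  21.75689019]]
rail rear tips [[-89.60138758 -33.79681102]
 [-83.78625838  33.688221  ]]
plate rear corners [[-174.88469528   95.65088487]] [[-177.25948354   37.23587951]]
chest [[-47.91979004 -65.25780763]
 [169.39386968 -26.20723213]
 [-15.48714551 -65.67835199]]
tcp jig [[-165.16116332   25.36648364]]
```

>>> send_rows(steps=[[[0,2.3,1.5,0,0,0],[3.5,0,0,0,0,0],[3.5,0,0,0,0,0],[3.5,0,0,0,0,0],[2.5,0,0,0,0,0],[1.0,0,0,0,0,0],[0,0,0,0,0,0]]])

```text
time: 2.62
position: [0.5428, -0.0868, 0.0747]
tool_rot: [0.102, 0.697, -0.101, 0.703]
ft_force: [-0.3, 0.4, 0.2]
grip_width: 0.0652
```

```bash
cat >> h.py <<'E'
YAW=np.radians(-10.3);TJ=np.array([.680,-.168])
def jig(o=None):
    o=o or get_obs();Rm=np.array([[np.cos(YAW),-np.sin(YAW)],[np.sin(YAW),np.cos(YAW)]])
    f=(np.array(o["position"][:2])-TJ)@Rm*1000
    M=R.from_quat(o["tool_rot"]).as_matrix();zz=Rm.T@M[:2,2];yy=Rm.T@M[:2,1]
    print("t",round(o["time"],2),"tcp jig mm",f.round(1),"z",round(o["position"][2]*1000,1),"tool z yaw rel",np.degrees(np.arctan2(zz[1],zz[0])).round(1),"down",M[:,0].round(3),"F",o["ft_force"].round(1),"w",round(o["grip_width"]*1000,1))
    s=(o["grip_width"]*1000+15)/2
    print(" plate finger",(f+s*yy).round(1)," block finger",(f-s*yy).round(1)," F jig",(Rm.T@o["ft_force"][:2]).round(1))
E
python3 - <<'E'
from h import *
jig()
o,p,d,cp=wrist();cv2.imwrite("pics/w2.png",cv2.resize(p[:,:,::-1],(800,600),interpolation=cv2.INTER_CUBIC))
E
```

```text
t 2.62 tcp jig mm [-149.5   55.3] z 74.7 tool z yaw rel -6.2 down [ 0.008  0.    -1.   ] F [-0.3  0.4  0.2] w 65.2
 plate finger [-145.1   95.2]  block finger [-153.8   15.5]  F jig [-0.3  0.4]
```

View pics/w2.png

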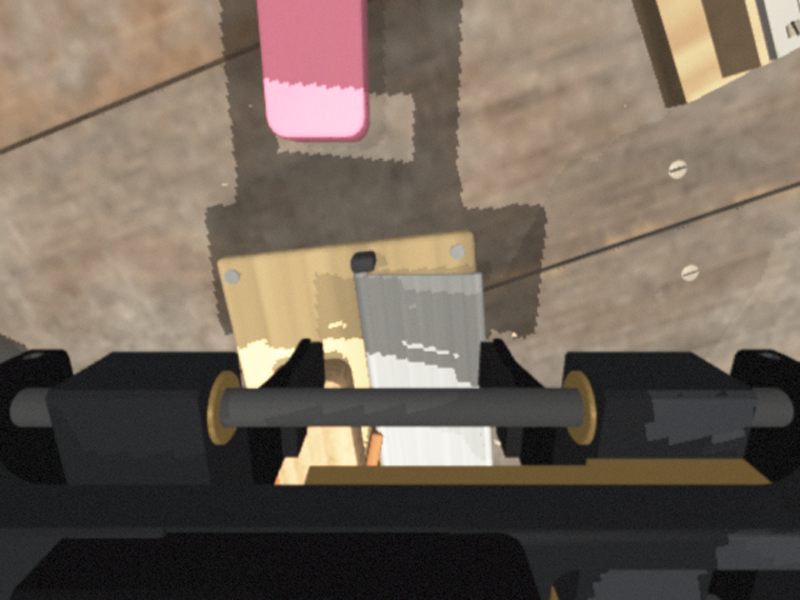

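>>> send_rows(steps=[[[0,-1.0,0.2,0,0,0],[1.2,0,0,0,0,0],[0,0,0,0,0,0]]])

```text
time: 2.92
position: [0.543, -0.0963, 0.0664]
tool_rot: [0.1, 0.696, -0.1, 0.704]
ft_force: [0.5, -0.5, -0.0]
grip_width: 0.0655
```

```bash
python3 - <<'E'
from h import *
jig()
E
```

```text
t 2.92 tcp jig mm [-147.6   46. ] z 66.4 tool z yaw rel -6.0 down [ 0.012 -0.002 -1.   ] F [ 0.5 -0.5 -0. ] w 65.5
 plate finger [-143.4   86.1]  block finger [-151.8    6. ]  F jig [ 0.6 -0.4]
```

>>> send_rows(steps=[[[0.6,0,0,0,0,0],[0.6,0,0,0,0,0],[0.6,0,0,0,0,0],[0.6,0,0,0,0,0],[0.6,0,0,0,0,0],[0.6,0,0,0,0,0]]])

```text
time: 3.42
position: [0.5477, -0.0984, 0.0345]
tool_rot: [0.1, 0.691, -0.101, 0.709]
ft_force: [-0.7, 3.0, 5.7]
grip_width: 0.0652
```

```bash
python3 - <<'E'
from h import *
jig()
E
```

```text
t 3.42 tcp jig mm [-142.6   44.9] z 34.5 tool z yaw rel -6.0 down [ 0.024 -0.005 -1.   ] F [-0.7  3.   5.7] w 65.2
 plate finger [-138.4   84.8]  block finger [-146.8    5. ]  F jig [-1.2  2.8]
```

>>> send_rows(steps=[[[0.5,0.1,-0.1,0,0.2,0],[0.5,0,-0.1,0,0.1,0],[0.3,0,0,0,0,0],[0,0,0,0,0,0]]])

```text
time: 3.75
position: [0.5479, -0.0974, 0.0208]
tool_rot: [0.101, 0.702, -0.1, 0.698]
ft_force: [-1.3, 0.6, 7.2]
grip_width: 0.0649
```

```bash
python3 - <<'E'
from h import *
jig()
p,d=camera("scene");cv2.imwrite("pics/s3.png",cv2.resize(p[160:300,230:420,::-1],None,fx=4,fy=4,interpolation=cv2.INTER_CUBIC))
E
```

```text
t 3.75 tcp jig mm [-142.6   45.9] z 20.8 tool z yaw rel -6.0 down [-0.006  0.003 -1.   ] F [-1.3  0.6  7.2] w 64.9
 plate finger [-138.4   85.6]  block finger [-146.8    6.1]  F jig [-1.4  0.3]
```

View pics/s3.png

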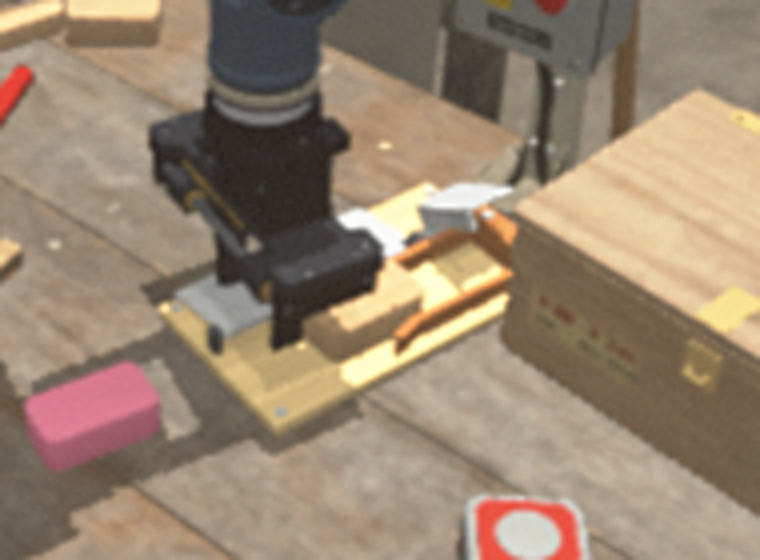

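>>> send_rows(steps=[[[-0.15,0.05,0.5,0,0,0],[0,0.05,0.5,0,0,0],[0,0.06,0.6,0,0,0],[0,0.06,0.6,0,0,0],[0,0.06,0.6,0,0,0],[0,0.06,0.6,0,0,0]]])

```text
time: 4.3
position: [0.5597, -0.0973, 0.0193]
tool_rot: [0.1, 0.722, -0.094, 0.678]
ft_force: [-12.9, -2.4, 18.6]
grip_width: 0.0654
```

```bash
python3 - <<'E'
from h import *
jig()
E
```

```text
t 4.3 tcp jig mm [-131.    48.1] z 19.3 tool z yaw rel -5.5 down [-0.061  0.017 -0.998] F [-12.9  -2.4  18.6] w 65.4
 plate finger [-127.2   88.1]  block finger [-134.8    8. ]  F jig [-12.2  -4.7]
```

>>> send_rows(steps=[[[-0.4,0,0,0,-0.4,0],[-0.2,0,0.3,0,-0.3,0],[0,0,0.5,0,-0.1,0]]])

```text
time: 4.55
position: [0.5623, -0.0974, 0.0244]
tool_rot: [0.096, 0.698, -0.096, 0.703]
ft_force: [-4.9, 0.9, 6.7]
grip_width: 0.0654
```

```bash
python3 - <<'E'
from h import *
jig()
E
```

```text
t 4.55 tcp jig mm [-128.4   48.4] z 24.4 tool z yaw rel -5.3 down [ 0.007 -0.002 -1.   ] F [-4.9  0.9  6.7] w 65.4
 plate finger [-124.7   88.4]  block finger [-132.1    8.4]  F jig [-4.9  0. ]
```

>>> send_rows(steps=[[[0,0,0.8,0,-0.15,0],[0,0,0.8,0,-0.15,0],[0,0.03,0.8,0,-0.15,0],[0,0.03,0.8,0,-0.15,0]]])

```text
time: 4.88
position: [0.5774, -0.0996, 0.0223]
tool_rot: [0.093, 0.689, -0.095, 0.712]
ft_force: [-5.4, 0.8, 6.9]
grip_width: 0.0655
```

```bash
python3 - <<'E'
from h import *
jig()
E
```

```text
t 4.88 tcp jig mm [-113.1   48.9] z 22.3 tool z yaw rel -5.0 down [ 0.032 -0.007 -0.999] F [-5.4  0.8  6.9] w 65.5
 plate finger [-109.6   89. ]  block finger [-116.6    8.8]  F jig [-5.4 -0.2]
```

>>> send_rows(steps=[[[-0.15,-0.05,0.9,0,0.05,0],[0,-0.05,0.9,0,0.05,0],[0,0,0.9,0,0,0],[0,0,0.9,0,0,0],[0,0,0.9,0,0,0]]])

```text
time: 5.3
position: [0.5995, -0.1042, 0.0201]
tool_rot: [0.095, 0.712, -0.089, 0.69]
ft_force: [-6.3, 1.4, 7.7]
grip_width: 0.0651
```

```bash
python3 - <<'E'
from h import *
jig()
p,d=camera("scene");cv2.imwrite("pics/s4.png",cv2.resize(p[160:300,230:420,::-1],None,fx=4,fy=4,interpolation=cv2.INTER_CUBIC))
E
```

```text
t 5.3 tcp jig mm [-90.6  48.4] z 20.1 tool z yaw rel -4.6 down [-0.03   0.012 -0.999] F [-6.3  1.4  7.7] w 65.1
 plate finger [-87.4  88.3]  block finger [-93.9   8.4]  F jig [-6.4  0.3]
```

View pics/s4.png

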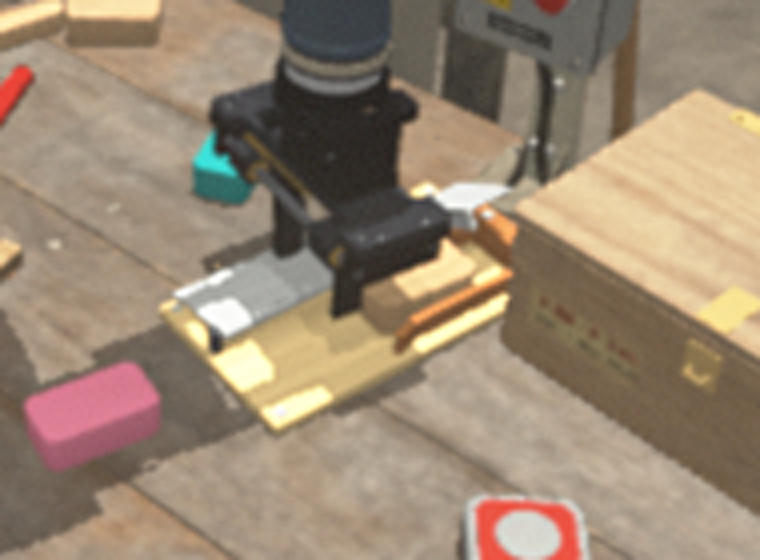

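>>> send_rows(steps=[[[-0.25,-0.05,0.7,0,-0.2,0],[-0.1,-0.05,0.8,0,-0.15,0],[0,0,0.8,0,-0.1,0],[0,0,0.8,0,-0.1,0]]])

```text
time: 5.68
position: [0.6166, -0.1079, 0.0197]
tool_rot: [0.093, 0.705, -0.088, 0.698]
ft_force: [-6.2, 1.8, 9.1]
grip_width: 0.0649
```

```bash
python3 - <<'E'
from h import *
jig()
E
```

```text
t 5.68 tcp jig mm [-73.2  47.8] z 19.7 tool z yaw rel -4.4 down [-0.008  0.009 -1.   ] F [-6.2  1.8  9.1] w 64.9
 plate finger [-70.1  87.7]  block finger [-76.2   8. ]  F jig [-6.4  0.6]
```

>>> send_rows(steps=[[[-0.35,-0.05,0.7,0,-0.1,0],[-0.15,-0.05,0.7,0,-0.1,0],[-0.05,0,0.7,0,-0.1,0]]])

```text
time: 5.93
position: [0.6262, -0.11, 0.0225]
tool_rot: [0.092, 0.703, -0.086, 0.7]
ft_force: [-4.7, 1.6, 6.2]
grip_width: 0.0655
```

```bash
python3 - <<'E'
from h import *
jig()
p,d=camera("top");cv2.imwrite("pics/t5.png",cv2.resize(p[145:250,275:375,::-1],None,fx=5,fy=5,interpolation=cv2.INTER_CUBIC))
E
```

```text
t 5.93 tcp jig mm [-63.3  47.5] z 22.5 tool z yaw rel -4.2 down [-0.004  0.009 -1.   ] F [-4.7  1.6  6.2] w 65.5
 plate finger [-60.4  87.6]  block finger [-66.2   7.4]  F jig [-4.9  0.7]
```

View pics/t5.png

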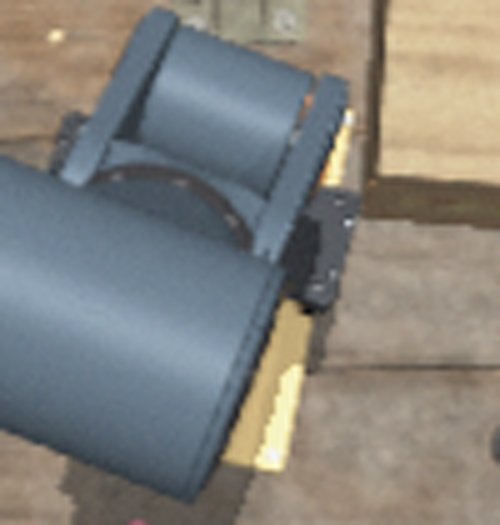

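>>> send_rows(steps=[[[-0.1,0.05,0.6,0,-0.1,0],[-0.05,0.05,0.6,0,-0.1,0],[0,0.05,0.6,0,-0.1,0]]])

```text
time: 6.23
position: [0.634, -0.1103, 0.0218]
tool_rot: [0.09, 0.702, -0.085, 0.701]
ft_force: [-12.9, -0.6, 13.3]
grip_width: 0.0655
```

```bash
python3 - <<'E'
from h import *
jig()
E
```

```text
t 6.23 tcp jig mm [-55.6  48.6] z 21.8 tool z yaw rel -3.9 down [ 0.     0.007 -1.   ] F [-12.9  -0.6  13.3] w 65.5
 plate finger [-52.8  88.7]  block finger [-58.4   8.4]  F jig [-12.6  -2.9]
```

>>> send_rows(steps=[[[-0.1,0,0.5,0,-0.1,0],[-0.05,0,0.6,0,-0.1,0],[-0.05,0,0.6,0,-0.1,0]]])

```text
time: 6.48
position: [0.6339, -0.1103, 0.0216]
tool_rot: [0.091, 0.705, -0.084, 0.698]
ft_force: [-11.9, 0.7, 13.2]
grip_width: 0.0653
```

```bash
python3 - <<'E'
from h import *
jig()
o,p,d,cp=wrist();cv2.imwrite("pics/w6.png",cv2.resize(p[:,:,::-1],(800,600),interpolation=cv2.INTER_CUBIC))
p,d=camera("scene");cv2.imwrite("pics/s6.png",cv2.resize(p[160:300,230:420,::-1],None,fx=4,fy=4,interpolation=cv2.INTER_CUBIC))
E
```

```text
t 6.48 tcp jig mm [-55.7  48.5] z 21.6 tool z yaw rel -3.9 down [-0.008  0.01  -1.   ] F [-11.9   0.7  13.2] w 65.3
 plate finger [-52.9  88.6]  block finger [-58.4   8.5]  F jig [-11.9  -1.4]
```

View pics/s6.png

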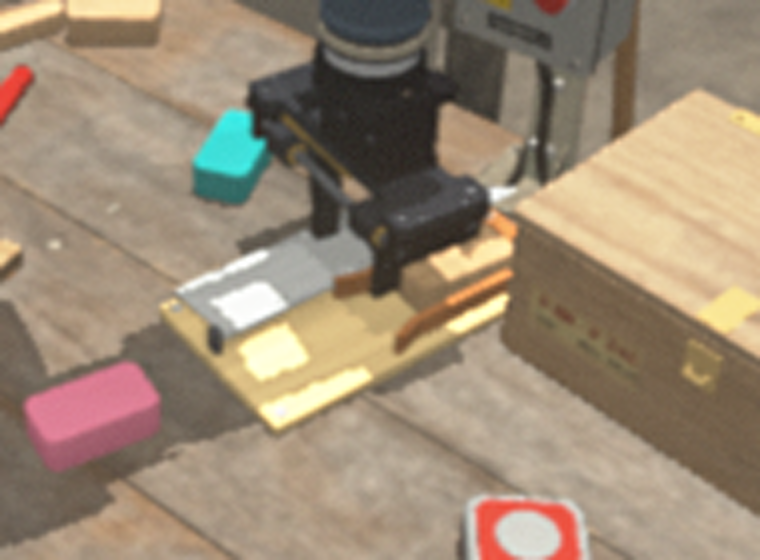

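View pics/w6.png

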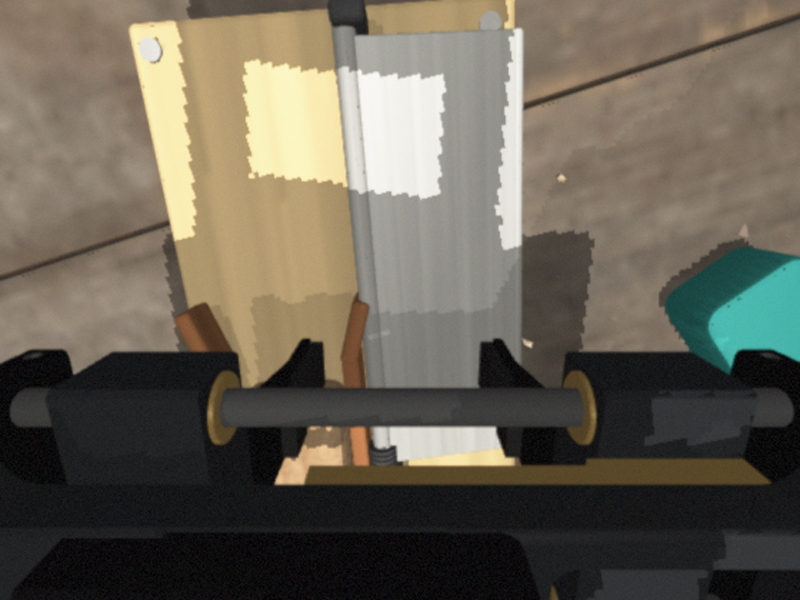

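>>> send_rows(steps=[[[-0.4,0,0.2,0,0,0],[-0.2,0,0.6,0,-0.1,0],[-0.1,0,0.9,0,-0.2,0],[-0.1,0,0.9,0,-0.2,0]]])

```text
time: 6.92
position: [0.634, -0.1103, 0.0236]
tool_rot: [0.092, 0.708, -0.084, 0.695]
ft_force: [-11.9, 0.2, 5.9]
grip_width: 0.0655
```

```bash
python3 - <<'E'
from h import *
jig()
E
```

```text
t 6.92 tcp jig mm [-55.6  48.6] z 23.6 tool z yaw rel -4.0 down [-0.016  0.013 -1.   ] F [-11.9   0.2   5.9] w 65.5
 plate finger [-52.8  88.7]  block finger [-58.4   8.4]  F jig [-11.7  -2. ]
```

>>> send_rows(steps=[[[-0.05,0,1.6,0,-0.3,0],[-0.05,0,2.0,0,-0.3,0],[-0.05,0,2.0,0,-0.3,0]]])

```text
time: 7.17
position: [0.6341, -0.1101, 0.0189]
tool_rot: [0.096, 0.72, -0.083, 0.683]
ft_force: [-36.3, 4.3, 46.7]
grip_width: 0.0653
```

```bash
python3 - <<'E'
from h import *
jig()
E
```

```text
t 7.17 tcp jig mm [-55.5  48.8] z 18.9 tool z yaw rel -4.2 down [-0.049  0.024 -0.998] F [-36.3   4.3  46.7] w 65.3
 plate finger [-52.5  88.8]  block finger [-58.5   8.8]  F jig [-36.5  -2.3]
```

>>> send_rows(steps=[[[-0.5,0,-1.0,0,-0.3,0],[0,0,-0.5,0,-0.1,0],[0,0,-0.4,0,0,0],[0,0,0,0,0,0]]])

```text
time: 7.5
position: [0.617, -0.1063, 0.0286]
tool_rot: [0.096, 0.702, -0.087, 0.7]
ft_force: [-4.2, 0.9, 5.2]
grip_width: 0.0655
```

```bash
python3 - <<'E'
from h import *
jig()
p,d=camera("scene");cv2.imwrite("pics/s7.png",cv2.resize(p[190:270,290:390,::-1],None,fx=7,fy=7,interpolation=cv2.INTER_CUBIC))
E
```

```text
t 7.5 tcp jig mm [-73.   49.5] z 28.6 tool z yaw rel -4.6 down [-0.002  0.012 -1.   ] F [-4.2  0.9  5.2] w 65.5
 plate finger [-69.8  89.6]  block finger [-76.2   9.3]  F jig [-4.2  0.1]
```

View pics/s7.png

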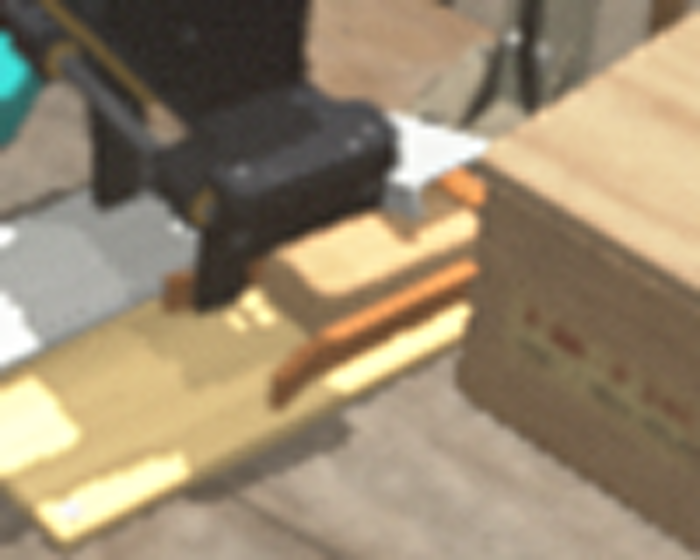

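```bash
python3 - <<'E'
from h import *
Rm=np.array([[np.cos(YAW),-np.sin(YAW)],[np.sin(YAW),np.cos(YAW)]])
c=lambda a:(np.array(a)+.5)/7-.5+[290,190]
f=lambda a,z:print(((proj_inv("scene",c(a),z)[:,:2]-TJ)@Rm*1000).round(1))
f([[268,255],[295,278],[322,297]],.042)
f([[62,545]],.012); f([[275,375]],.030); f([[305,330]],.012)
E
```

```text
[[-51.2  10.5]
 [-51.3  -6.3]
 [-49.9 -21.1]]
[[-194.5  -47.2]]
[[-84.6 -35.5]]
[[-44.8  -7.9]]
```

>>> send_rows(steps=[[[-0.5,0,-0.2,0,0,0],[-0.5,0,0,0,0,0],[-0.5,0,0,0,0,0],[-0.6,0,0,0,0,0],[-0.8,0,0,0,0,0],[-1.5,0,0,0,0,0],[-2.5,0,0,0,0,0],[-3,0,0,0,0,0]]])

```text
time: 8.22
position: [0.6098, -0.1054, 0.1238]
tool_rot: [0.097, 0.709, -0.086, 0.693]
ft_force: [0.5, 0.3, 0.9]
grip_width: 0.0655
```

>>> send_rows(steps=[[[-3,0,-2,0,0,0],[-3,0,-3,0,0,0],[-2,0,-3,0,0,0],[0,0,-3,0,0,0],[0,0,-2,0,0,0],[0,0,0,0,0,0]]])

```text
time: 8.72
position: [0.4842, -0.0732, 0.2179]
tool_rot: [0.095, 0.705, -0.087, 0.697]
ft_force: [-0.1, 1.3, -0.6]
grip_width: 0.0651
```

```bash
python3 - <<'E'
from h import *
import pickle
jig()
p,d=camera("scene");cv2.imwrite("pics/s8.png",cv2.resize(p[190:270,290:390,::-1],None,fx=7,fy=7,interpolation=cv2.INTER_CUBIC))
p,d=camera("top");cv2.imwrite("pics/t8.png",cv2.resize(p[145:250,275:375,::-1],None,fx=5,fy=5,interpolation=cv2.INTER_CUBIC))
o,p,d,cp=wrist();pickle.dump((o,p,d,cp),open("/tmp/w8.pkl","wb"));cv2.imwrite("pics/w8.png",cv2.resize(p[:,:,::-1],(800,600),interpolation=cv2.INTER_CUBIC))
E
```

```text
t 8.72 tcp jig mm [-209.6   58.3] z 217.9 tool z yaw rel -4.4 down [-0.009  0.013 -1.   ] F [-0.1  1.3 -0.6] w 65.1
 plate finger [-206.5   98.2]  block finger [-212.7   18.3]  F jig [-0.4  1.3]
```

View pics/s8.png

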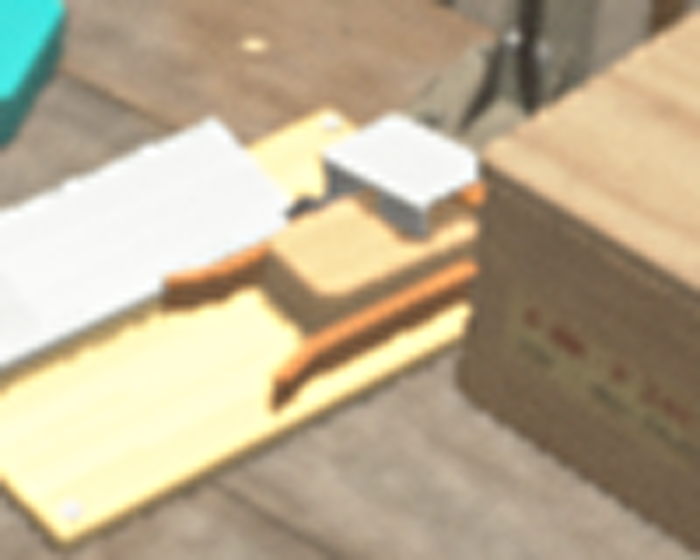

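View pics/t8.png

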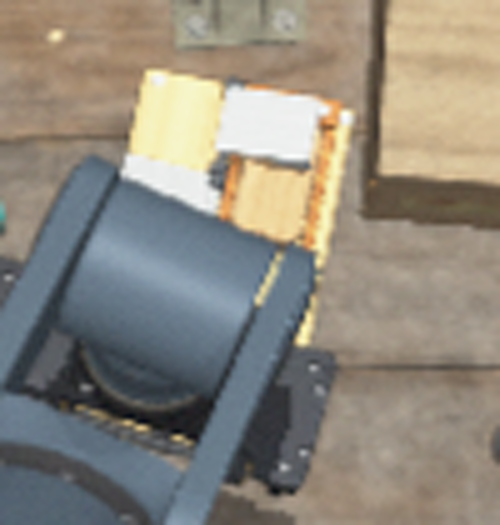

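View pics/w8.png

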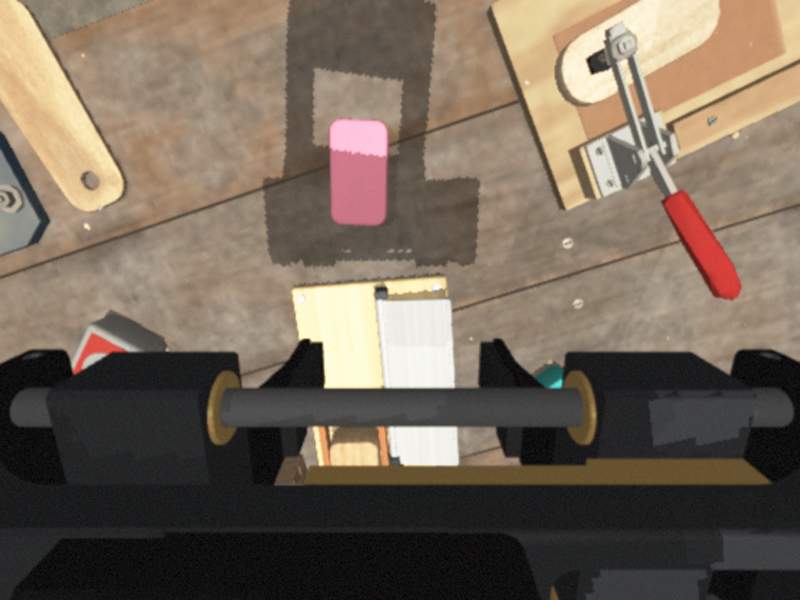

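```bash
python3 - <<'E'
from h import *
Rm=np.array([[np.cos(YAW),-np.sin(YAW)],[np.sin(YAW),np.cos(YAW)]])
c=lambda a:(np.array(a)+.5)/7-.5+[290,190]
f=lambda a,z:print(((proj_inv("scene",c(a),z)[:,:2]-TJ)@Rm*1000).round(1))
f([[270,250],[322,297],[415,237],[360,203]],.042)
g=lambda a,z:print("top",((proj_inv("top",(np.array(a)+.5)/5-.5+[275,145],z)[:,:2]-TJ)@Rm*1000).round(1))
g([[238,232],[300,243],[232,155],[310,168]],.042)
f([[62,545]],.012)
E
```

```text
[[-48.6  12.5]
 [-49.9 -21.1]
 [  4.3 -14.6]
 [  0.2  14.2]]
top [[-47.3  16. ]
 [-46.  -24.5]
 [  2.4  30. ]
 [  4.5 -21.3]]
[[-194.5  -47.2]]
```

>>> send_rows(steps=[[[-1.5,0,3.5,0,0,0],[-1.5,0,3.5,0,0,0],[0,0,3.5,0,0,0],[0,0,3.5,0,0,0],[0,0,3.5,0,0,0],[0,0,3.5,0,0,0],[0,0,2,0,0,0],[0,0,0,0,0,0]]])

```text
time: 9.53
position: [0.6889, -0.1272, 0.2372]
tool_rot: [0.093, 0.738, -0.076, 0.664]
ft_force: [1.7, -0.7, -0.4]
grip_width: 0.0653
```

```bash
python3 - <<'E'
from h import *
import pickle
jig()
o,p,d,cp=wrist();pickle.dump((o,p,d,cp),open("/tmp/w9.pkl","wb"));cv2.imwrite("pics/w9.png",cv2.resize(p[50:290,160:420,::-1],None,fx=3,fy=3,interpolation=cv2.INTER_CUBIC)[:600])
cv2.imwrite("pics/w9c.png",cv2.resize(p[130:290,200:340,::-1],None,fx=5,fy=5,interpolation=cv2.INTER_CUBIC)[200:])
E
```

```text
t 9.53 tcp jig mm [ 1.5 41.7] z 237.2 tool z yaw rel -3.4 down [-0.101  0.036 -0.994] F [ 1.7 -0.7 -0.4] w 65.3
 plate finger [ 3.9 81.8]  block finger [-0.9  1.7]  F jig [ 1.8 -0.4]
```

View pics/w9.png

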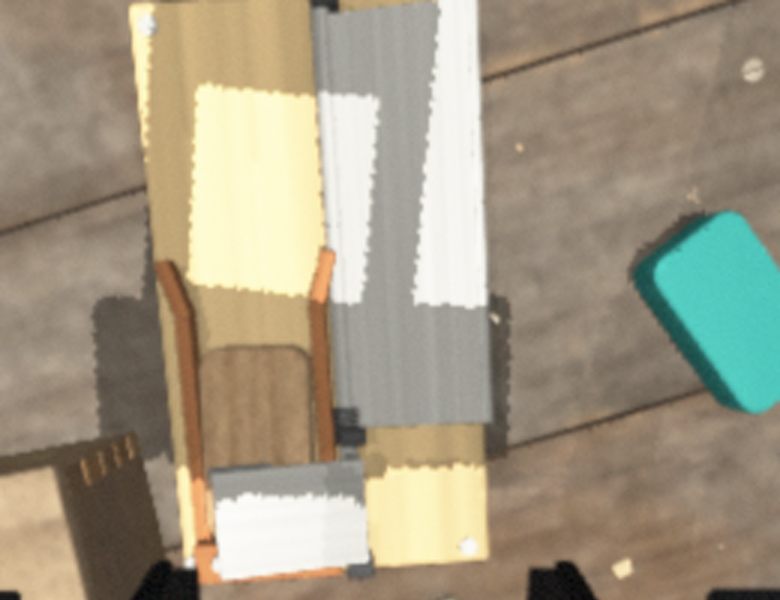

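View pics/w9c.png

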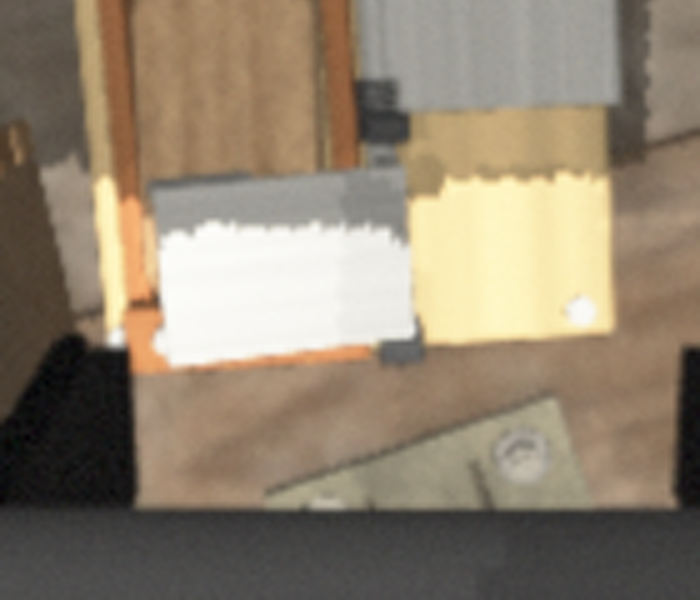

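```bash
python3 - <<'E'
from h import *
import pickle
o,p,d,cp=pickle.load(open("/tmp/w9.pkl","rb"))
Rm=np.array([[np.cos(YAW),-np.sin(YAW)],[np.sin(YAW),np.cos(YAW)]])
f=lambda n,a,z:print(n,((proj_inv("w",(np.array(a)+.5)/3-.5+[160,50],z,cp)[:,:2]-TJ)@Rm*1000).round(1))
f("rail tips (-83)",[[162,262],[328,252]],.03)
f("block rear",[[225,347],[285,345],[203,400],[309,395]],.042)
f("base corner (60,100),(-190,-42)",[[488,558],[131,8]],.012)
f("plate front (-8) z~.034",[[430,424]],.034)
f("rail left bend (-60)",[[190,313],[318,300]],.03)
E
```

```text
rail tips (-83) [[-83.7 -35.1]
 [-83.5  34.2]]
block rear [[-47.4 -10.2]
 [-46.7  14.4]
 [-26.3 -21.2]
 [-25.6  22.7]]
base corner (60,100),(-190,-42) [[  57.4   98.5]
 [-188.3  -41.3]]
plate front (-8) z~.034 [[-9.4 72.9]]
rail left bend (-60) [[-62.1 -25.4]
 [-64.2  28.7]]
```

>>> send_rows(steps=[[[0,0,-3,0,0,0],[0,0,-3,0,0,0],[0,0,-3,0,0,0],[0,0,-3,0,0,0],[0,0,0,0,0,0],[0,0,0,0,0,0]]])

```text
time: 10.08
position: [0.5771, -0.1003, 0.2398]
tool_rot: [0.094, 0.737, -0.077, 0.664]
ft_force: [1.3, -0.2, 1.6]
grip_width: 0.0652
```

```bash
python3 - <<'E'
from h import *
jig(); print(hand_in())
E
```

```text
t 10.08 tcp jig mm [-113.4   48.2] z 239.8 tool z yaw rel -3.5 down [-0.099  0.036 -0.994] F [ 1.3 -0.2  1.6] w 65.2
 plate finger [-110.9   88.2]  block finger [-115.9    8.1]  F jig [1.3 0.1]
the job is handed in; nothing more can be done
None
```

The jig is loaded: the block is home against the end stop, the flap has come down on top of it, and the arm is clear. I handed the job in at about 10 s.

- **How it was done:** The left fingertip held the press plate down. With the plate down, the right fingertip pushed the block along the channel until it stopped. I backed off the block first, then let the plate up and withdrew.
- **Block position:** A final push of about 36 N did not move the block any further. In the last wrist picture its rear end measured x ≈ -47 mm, against -45 mm when home. Known jig marks in the same picture read 0.5 to 4 mm off, mostly in the same direction.
- **Disagreements:** The fingertip's own position at the stop put the block about 3 mm short of home. The side camera's raw reading put it 4 to 6 mm short, but that camera read a known jig corner about 4.5 mm off the same way. I took both as calibration error, because the block did not move under the hard push.
- **Forces:** That last push pressed the plate fingertip down with up to about 47 N vertically, well under the 120 N wrist limit. The gripper's body stayed clear of the wooden chest in the pictures, by roughly 8 mm at the closest.
- **Bystanders:** The arm never came near the spare block, the grip blank or the tape measure. I did not measure their positions again at the end.

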